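# Find the loose terminal bolt and hold its cap open

## Task

One of the three capped terminal bolts on the block is loose: it sinks 8 mm and stays down under a firm tap, while the tight ones stand fast. Tap down on the bolt heads that stand out of the shut caps, one after another, until you have found the loose bolt, then lift that bolt's cap by its tab to well over 60 degrees and finish while still holding it open, so that a colleague can tighten the bolt. Keep the other two caps shut and leave the things lying about where they are.

Things in the scene. Friction and masses are not known exactly. Their poses are not given: they have to be found in the camera images.
- block: the terminal block: a flat plastic base 100 x 300 x 18 mm screwed to the bench, a copper bar along its middle. Origin: centre of its underside (on the bench); x points from the front of the block (the side of the lift tabs) to its back (the side of the hinges), y along its length, z up
- head_a (a point): centre of the flat top of bolt a's steel hex head, 16 mm wide, 8 mm high; at the start 96 mm above the bench. It stands 12 mm proud through a slot (28 x 22 mm) in the top of its cap: a black plastic box 46 mm (block x) by 40 mm (block y), 20 mm high, top 84 mm above the bench when shut. The three terminals stand on the block's middle line 95 mm apart, in any order of the letters; they look alike and any one of them, in any place, may be the loose one
- head_b (a point): centre of the flat top of bolt b's steel hex head, 16 mm wide, 8 mm high; at the start 96 mm above the bench. It stands 12 mm proud through a slot (28 x 22 mm) in the top of its cap: a black plastic box 46 mm (block x) by 40 mm (block y), 20 mm high, top 84 mm above the bench when shut
- head_c (a point): centre of the flat top of bolt c's steel hex head, 16 mm wide, 8 mm high; at the start 96 mm above the bench. It stands 12 mm proud through a slot (28 x 22 mm) in the top of its cap: a black plastic box 46 mm (block x) by 40 mm (block y), 20 mm high, top 84 mm above the bench when shut
- tab_a (a point): grip point on the lift tab of cap a: a bar 10 mm wide (block y), 12 mm high, standing 30 mm out of the cap's front face; this point is on the bar's centre line, 18 mm out from that face and 12 mm short of its end, 41 mm in front of the bolt's axis and 76 mm above the bench when shut
- tab_b (a point): grip point on the lift tab of cap b: a bar 10 mm wide (block y), 12 mm high, standing 30 mm out of the cap's front face; this point is on the bar's centre line, 18 mm out from that face and 12 mm short of its end, 41 mm in front of the bolt's axis and 76 mm above the bench when shut
- tab_c (a point): grip point on the lift tab of cap c: a bar 10 mm wide (block y), 12 mm high, standing 30 mm out of the cap's front face; this point is on the bar's centre line, 18 mm out from that face and 12 mm short of its end, 41 mm in front of the bolt's axis and 76 mm above the bench when shut
- cap_a (a joint): hinge angle of cap a: 0 = shut, grows as the tab is lifted and swung up and back, stop at 1.75 rad. The hinge line runs along block y, 66 mm behind (block +x) and 12 mm below the tab's grip point when shut. A weak spring (under 1.5 N at the tab) and the cap's weight shut it as soon as it is let go, from any angle
- cap_b (a joint): hinge angle of cap b: 0 = shut, grows as the tab is lifted and swung up and back, stop at 1.75 rad. The hinge line runs along block y, 66 mm behind (block +x) and 12 mm below the tab's grip point when shut. A weak spring (under 1.5 N at the tab) and the cap's weight shut it as soon as it is let go, from any angle
- cap_c (a joint): hinge angle of cap c: 0 = shut, grows as the tab is lifted and swung up and back, stop at 1.75 rad. The hinge line runs along block y, 66 mm behind (block +x) and 12 mm below the tab's grip point when shut. A weak spring (under 1.5 N at the tab) and the cap's weight shut it as soon as it is let go, from any angle
- bolt_a (a joint): how far bolt a has sunk (m); 0 at the start for all three. The loose bolt, pressed straight down on its head with about 4 N, slides 8 mm down to a firm stop and stays where it was pushed (its head then stands 4 mm above the cap); a tight bolt gives less than 0.5 mm. The cap does not move with the bolt, and lifting the cap does not move the bolt
- bolt_b (a joint): how far bolt b has sunk (m); 0 at the start for all three. The loose bolt, pressed straight down on its head with about 4 N, slides 8 mm down to a firm stop and stays where it was pushed (its head then stands 4 mm above the cap); a tight bolt gives less than 0.5 mm. The cap does not move with the bolt, and lifting the cap does not move the bolt
- bolt_c (a joint): how far bolt c has sunk (m); 0 at the start for all three. The loose bolt, pressed straight down on its head with about 4 N, slides 8 mm down to a firm stop and stays where it was pushed (its head then stands 4 mm above the cap); a tight bolt gives less than 0.5 mm. The cap does not move with the bolt, and lifting the cap does not move the bolt
- capacitor_1: bystander: small black upright can, 16 mm across and 24 mm high, on the block behind the gap between two terminals; origin at its underside
- dsub: bystander: a flat metal-fronted connector 20 x 53 x 12 mm lying on the block behind the other gap; origin at its underside
- screwdriver_grey: bystander: grey-handled screwdriver 155 mm long, 12 mm thick, lying on the bench in front of the block; origin at its underside
- heatsink: bystander: black finned heatsink 48 x 72 x 27 mm on the bench left of the block; origin at its underside

How it is judged:
By the outcome, as a careful person would: the job done as asked, in the order asked, and still so for the second after the job is handed in, while the arm keeps its last pose, push and grip.
It also fails if it takes over 45 s, if anything falls off the work surface, if the arm or the gripper's body presses on something with over 40 N, if the wrist force passes 120 N, or if a joint passes its speed limit or range.

## Robot

A 6-joint arm with a two-finger parallel gripper is mounted at the origin on a cart in front of the work surface, level with it; the furniture and walls round the work are solid. World frame = base frame: x ahead of the robot, y to its left, z up, the work surface at z = 0. Lengths are in m, angles in rad, forces in N, time in s.
With the tool pointing down it reaches from about 0.35 to 0.975 m from the base axis. Payload 4.9 kg.
Tool frame: the origin (TCP) lies midway between the tips of the shut fingers; the grasp point (between the pads) lies 19 mm behind it; z points along the fingers, x is the direction in which the jaws open and shut, and the axes are right-handed (so a half turn about z gives the same grasp; the last joint's range is limited). The gripper opens to 85 mm and grips with 20 to 120 N. Pads are 22 mm wide; open, the fingers measure 114 mm over their backs; the gripper's body (76 mm by 85 mm) begins 54 mm behind the grasp point. The pads swing forward as they close: fully open they stand 13 mm farther back than shut.
Start: joints at [-1.452, 0.053, 1.613, -0, 1.476, -0.119], TCP at [0.147, -0.607, 0.231] pointing down, gripper open.
Joint ranges: [-3.01, 3.01], [-1.01, 2.22], [0.06, 2.58], [-1.02, 4.17], [0.09, 2.62], [-3.14, 3.14]. Speed limits (rad/s): [2.57, 2.57, 3.14, 3.14, 3.14, 3.14].

## Interface

Orientations are given as a rotation vector (axis times angle).
In Python, from station import get_state, capture, close_job gives the robot as it stands. The module is installed in compiled form; this text tells all that it offers.
- The arm moves only by the tool drive_tool, never from a script. Its argument "motion" is a list of rows, each a list of 3 entries, a list of its own where there are three numbers: the turn, a rotation vector about the tool's x, y, z in rad, then the shift along the tool's x, y, z in m, then the closure, from 0 (fully open) to 1 (shut). A call has exactly 5 rows; each row is the pose to reach, as a shift and turn from the pose commanded when the call began, along the tool's axes at that moment; what a row does not reach only later rows make up. A row lasts 1/12 s, in which the tool goes at most 41.7 mm and 7.16 degrees, less where a joint would pass 70% of its speed; a pose out of reach is approached as far as the arm can. A call with a gripper value outside its range is refused whole. The fingers move at their own pace and stop on an object; "newtons" is the grip in N (left out, the last holds). Time passes only in rows, so rows that repeat a pose let the fingers close, or fill a call up. It gives the time, the measured TCP pose, the force and the opening at its end, in the units of the state.
- get_state(): the state, without advancing time (a new reading comes with each control period).
- capture(name): name is "side" or "top" or "wrist"; returns a dict with "image" (384x512x3 uint8, red, green, blue), "range_z" (384x512 float32, m along the optical axis (not along the pixel's ray), 0 where there is no reading), "vertical_fov" (degrees; the focal length in pixels is half the picture's height over the tangent of half this angle, whatever the lens; pixels are square), "cx", "cy" (the principal point, pixels), "k1" (the pictures are not rectified: a ray, as slopes to the right and down, at radius r is drawn at 1 + k1 r^2 times it, then the intrinsics apply), "pose" (4x4, takes a point from camera to world coordinates). Camera axes: x right, y down, z forward; pixel columns grow to the right and rows downward; lengths in m; the calibration is good to about 2 mm. A picture is of the moment at which its call begins.
- close_job(): hands the job in, once; it reports no verdict.
The state is a dict: "clock": time; "qpos": joint angles; "qvel": joint speeds; "joint_efforts": joint torques, N m; "eef_pos": TCP position; "eef_rot": TCP orientation; "wrist_force": force on the tool from outside, world axes, zero at the start; "ft_torque": the same for the moment, N m; "width": opening from 0.0 (shut) to 1.0 (fully open).
Only numpy, scipy, OpenCV 4.12 (cv2) and the standard library are available. Lean on these libraries where they do the work, as an engineer would, in place of code of your own. Each camera call takes 0.05 s, during which the arm holds its last target. There are 200 camera calls.

## Working session

There is one attempt and no reset: what is moved stays moved. The work goes in short steps, Python scripts to look and compute and a tool call to move; the robot and the scene stay as the last step left them, time stands still between calls to the robot, and variables do not carry over. Pictures are saved under pics/ and viewed, on a budget of 10 in all, crops included, one or two more only if the job needs it, and the job is handed in when it is done.

Besides the shell and the picture viewer there is one more tool, called after "Emit:" as name(argument=value, ...), one argument or row to a line, values as JSON. drive_tool: Moves the arm, as the interface text tells. Its arguments: {"type":"object","properties":{"motion":{"type":"array"},"newtons":{"type":"number"}},"required":["motion"]}

```bash
mkdir -p pics; cat > h.py <<'E'
import numpy as np, cv2
from station import get_state, capture, close_job
from scipy.spatial.transform import Rotation as R
def save(name,c,crop=None,s=1):
    im=c["image"][...,::-1]
    if crop: im=im[crop[1]:crop[3],crop[0]:crop[2]]
    cv2.imwrite("pics/"+name,cv2.resize(im,None,fx=s,fy=s,interpolation=cv2.INTER_CUBIC))
def cloud(c):
    h,w=c["range_z"].shape; f=h/2/np.tan(np.radians(c["vertical_fov"])/2)
    K=np.array([[f,0,c["cx"]],[0,f,c["cy"]],[0,0,1]])
    v,u=np.mgrid[:h,:w]; p=np.stack([u,v],-1).reshape(-1,1,2).astype(float)
    n=cv2.undistortPoints(p,K,np.array([c["k1"],0,0,0,0.])).reshape(h,w,2)
    z=c["range_z"][...,None]; P=np.concatenate([n*z,z],-1)
    return P@c["pose"][:3,:3].T+c["pose"][:3,3]
E
python3 - <<'E'
from h import *
s=get_state(); print(s)
for n in("top","side"):
    c=capture(n); np.savez(n+".npz",P=cloud(c),im=c["image"],z=c["range_z"]); save(n+"0.png",c,s=1.5)
    print(n,c["vertical_fov"],c["k1"],c["pose"].round(3).tolist())
E
```

```text
{'clock': 0.0, 'qpos': array([-1.45206400e+00,  5.33809511e-02,  1.61430765e+00, -9.48879856e-06,
        1.47602659e+00, -1.19014315e-01]), 'qvel': array([ 0.00197886, -0.00045013,  0.00066556, -0.00024683, -0.00018727,
       -0.00185525]), 'joint_efforts': array([-2.49617529e-03, -3.93683124e+01, -3.70177853e+01, -1.15689622e-04,
        7.26496830e-03, -3.35349583e-06]), 'eef_pos': array([ 0.14710894, -0.60678526,  0.23003995]), 'eef_rot': array([-2.46803876e+00,  1.94139027e+00,  2.36658289e-03]), 'wrist_force': array([ 0.2748917 , -1.17238995, -0.44816806]), 'ft_torque': array([-0.01013356,  0.01467015,  0.04452728]), 'width': 1.0018922634855854}
top 46.534836124067624 0.02798678147478525 [[-0.067, -0.966, 0.251, 0.315], [-0.998, 0.065, -0.017, 0.135], [-0.0, -0.251, -0.968, 0.956], [0.0, 0.0, 0.0, 1.0]]
side 49.73085918540321 -0.02332690453308556 [[-1.0, 0.01, 0.0, 0.535], [0.005, 0.532, -0.847, 1.021], [-0.009, -0.847, -0.532, 0.67], [0.0, 0.0, 0.0, 1.0]]
```

View pics/top0.png

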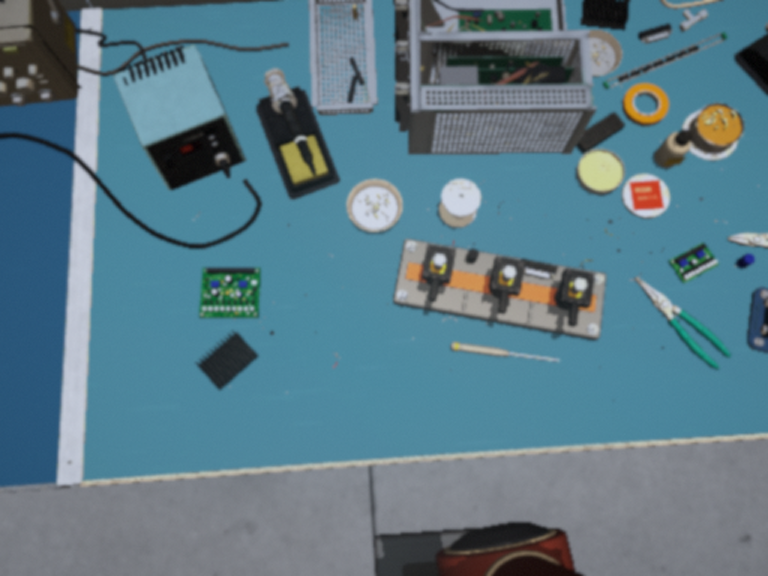

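View pics/side0.png

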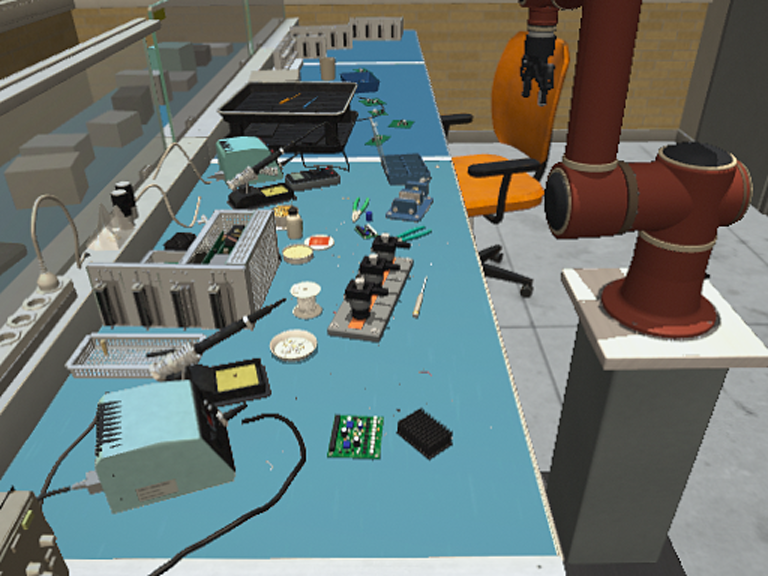

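The top view shows the block centred near (500,290) in the 1.5x picture. Its heads are near (438,262), (508,277) and (578,292), with the tabs pointing down in the picture, toward the robot. The heatsink and screwdriver are in front of the block.

```bash
python3 - <<'E'
from h import *
d=np.load("top.npz"); P=d["P"]; im=d["im"]
sub=np.zeros(P.shape[:2],bool); sub[150:235,255:415]=1
m=sub&(P[...,2]>.012)&(P[...,2]<.024)
r=cv2.minAreaRect(P[m][:,:2].astype(np.float32)); print("block",r, cv2.boxPoints(r).round(3).tolist())
for lo,hi in((.066,.1),(.078,.088),(.09,.102)):
    m=(sub&(P[...,2]>lo)&(P[...,2]<hi)).astype(np.uint8)
    n,l,st,ce=cv2.connectedComponentsWithStats(m)
    for i in range(1,n):
        if st[i,4]>8: 
            q=P[l==i]; print(lo,st[i].tolist(),q.mean(0).round(4),q.min(0).round(3),q.max(0).round(3))
c=capture("top"); save("crop.png",c,(255,150,415,235),5)
E
```

```text
block ((0.5429092645645142, -0.01999931037425995), (0.3365311026573181, 0.16022565960884094), 72.93016052246094) [[0.4169999957084656, -0.15700000524520874], [0.5699999928474426, -0.20399999618530273], [0.6690000295639038, 0.11699999868869781], [0.515999972820282, 0.164000004529953]]
0.066 [281, 163, 23, 38, 456] [0.5754 0.0498 0.0835] [0.531 0.024 0.066] [0.609 0.072 0.098]
0.066 [326, 171, 24, 38, 492] [ 0.5518 -0.0409  0.0831] [ 0.508 -0.068  0.066] [ 0.585 -0.019  0.098]
0.066 [372, 179, 24, 39, 524] [ 0.5288 -0.1317  0.0829] [ 0.484 -0.158  0.066] [ 0.562 -0.111  0.099]
0.078 [281, 163, 23, 37, 358] [0.5756 0.0496 0.0828] [0.532 0.024 0.078] [0.609 0.072 0.088]
0.078 [327, 171, 23, 38, 370] [ 0.5522 -0.0414  0.0828] [ 0.508 -0.068  0.078] [ 0.585 -0.019  0.088]
0.078 [374, 179, 22, 38, 379] [ 0.5285 -0.1329  0.0829] [ 0.484 -0.158  0.078] [ 0.562 -0.112  0.087]
0.09 [289, 169, 9, 9, 59] [0.5828 0.048  0.0947] [0.574 0.039 0.091] [0.591 0.055 0.098]
0.09 [335, 177, 9, 9, 58] [ 0.5592 -0.0434  0.0949] [ 0.551 -0.052  0.091] [ 0.568 -0.035  0.098]
0.09 [382, 185, 9, 9, 61] [ 0.5356 -0.1347  0.0952] [ 0.528 -0.143  0.091] [ 0.545 -0.127  0.099]
```

View pics/crop.png

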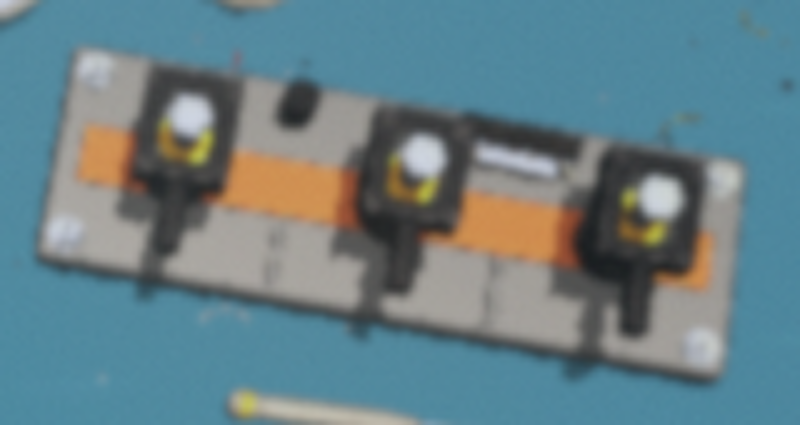

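```bash
cat >> h.py <<'E'
X=np.array([.968,-.250,0]); Y=np.array([.250,.968,0]); Z=np.array([0,0,1.])
H={'L':np.array([.5828,.0480,0]),'M':np.array([.5592,-.0434,0]),'R':np.array([.5356,-.1347,0])}
def tool(p):  # jaw along -Y; p = pitch below horizontal (deg), 90 = down, >90 pointing back
    p=np.radians(p); z=np.cos(p)*X-np.sin(p)*Z; x=-Y
    return R.from_matrix(np.stack([x,np.cross(z,x),z],1))
def go(pos,p):
    s=get_state(); r0=R.from_rotvec(s["eef_rot"])
    print("turn",(r0.inv()*tool(p)).as_rotvec().round(3),"shift",r0.inv().apply(pos-s["eef_pos"]).round(4))
E
python3 - <<'E'
from h import *
go(H['R']+.14*Z,90)
E
```

```text
turn [0.    0.002 0.491] shift [-0.3673 -0.4887  0.091 ]
```

Emit:
drive_tool(
  motion=[
    [[0,0,0],[-0.024,-0.032,0.004],1],
    [[0,0,0],[-0.049,-0.065,0.008],1],
    [[0,0,0],[-0.073,-0.098,0.012],1],
    [[0,0,0],[-0.098,-0.13,0.016],1],
    [[0,0,0],[-0.122,-0.163,0.02],1],
  ],
  newtons=20,
)

```text
clock: 0.57
eef_pos: [0.2775, -0.4486, 0.2107]
eef_rot: [-2.468, 1.943, 0.001]
wrist_force: [0.6, -0.7, 1.2]
width: 0.299
```

Emit:
drive_tool(
  motion=[
    [[0,0,0],[-0.024,-0.032,0.004],1],
    [[0,0,0],[-0.049,-0.065,0.008],1],
    [[0,0,0],[-0.073,-0.098,0.012],1],
    [[0,0,0],[-0.098,-0.13,0.016],1],
    [[0,0,0],[-0.122,-0.163,0.02],1],
  ],
)

```text
clock: 0.98
eef_pos: [0.4072, -0.2915, 0.1909]
eef_rot: [2.469, -1.943, -0.0]
wrist_force: [0.9, -1.2, 0.5]
width: -0.0
```

Emit:
drive_tool(
  motion=[
    [[0,0,0.1],[-0.024,-0.032,0.004],1],
    [[0,0,0.2],[-0.049,-0.065,0.008],1],
    [[0,0,0.3],[-0.073,-0.098,0.012],1],
    [[0,0,0.4],[-0.098,-0.13,0.016],1],
    [[0,0,0.491],[-0.122,-0.163,0.02],1],
  ],
)

```text
clock: 1.4
eef_pos: [0.537, -0.1344, 0.1709]
eef_rot: [1.917, -2.488, -0.0]
wrist_force: [0.6, -0.3, -0.2]
width: -0.0
```

```bash
python3 - <<'E'
from h import *
s=get_state(); print(s["clock"],s["qpos"].round(3),s["eef_pos"].round(4),s["wrist_force"].round(2),s["width"])
go(H['R']+.101*Z,90)
E
```

```text
1.4 [-0.38  -0.073  1.84  -0.     1.375  1.449] [ 0.537  -0.1344  0.1709] [ 0.6  -0.34 -0.24] -0.0003801024761264531
turn [ 0.    -0.    -0.005] shift [0.0006 0.0012 0.0699]
```

Emit:
drive_tool(
  motion=[
    [[0,0,0],[0,0.001,0.03],1],
    [[0,0,0],[0,0.001,0.05],1],
    [[0,0,0],[0,0.001,0.065],1],
    [[0,0,0],[0,0.001,0.07],1],
    [[0,0,0],[0,0.001,0.07],1],
  ],
)

```text
clock: 1.82
eef_pos: [0.5339, -0.1356, 0.0992]
eef_rot: [1.922, -2.482, -0.006]
wrist_force: [-0.7, 0.5, 0.4]
width: -0.002
```

Emit:
drive_tool(
  motion=[
    [[0,0,0],[0,0,0.002],1],
    [[0,0,0],[0,0,0.004],1],
    [[0,0,0],[0,0,0.005],1],
    [[0,0,0],[0,0,0.006],1],
    [[0,0,0],[0,0,0.006],1],
  ],
)

```text
clock: 2.23
eef_pos: [0.5357, -0.1366, 0.096]
eef_rot: [-1.922, 2.484, -0.002]
wrist_force: [0.5, 0.1, -0.1]
width: -0.001
```

Emit:
drive_tool(
  motion=[
    [[0,0,0],[0,0,0.001],1],
    [[0,0,0],[0,0,0.002],1],
    [[0,0,0],[0,0,0.003],1],
    [[0,0,0],[0,0,0.003],1],
    [[0,0,0],[0,0,0.003],1],
  ],
)

```text
clock: 2.65
eef_pos: [0.5357, -0.1366, 0.0927]
eef_rot: [-1.923, 2.484, -0.002]
wrist_force: [-0.3, -1.1, 4.1]
width: -0.002
```

Emit:
drive_tool(
  motion=[
    [[0,0,0],[0,0,0.001],1],
    [[0,0,0],[0,0,0.002],1],
    [[0,0,0],[0,0,0.003],1],
    [[0,0,0],[0,0,0.003],1],
    [[0,0,0],[0,0,0.003],1],
  ],
)

```text
clock: 3.07
eef_pos: [0.5355, -0.1364, 0.0893]
eef_rot: [-1.923, 2.484, -0.001]
wrist_force: [2.4, -2.0, 2.1]
width: 0.004
```

Emit:
drive_tool(
  motion=[
    [[0,0,0],[0,0,0.001],1],
    [[0,0,0],[0,0,0.002],1],
    [[0,0,0],[0,0,0.002],1],
    [[0,0,0],[0,0,0.002],1],
    [[0,0,0],[0,0,0.002],1],
  ],
)

```text
clock: 3.48
eef_pos: [0.5356, -0.1364, 0.088]
eef_rot: [-1.923, 2.484, -0.001]
wrist_force: [0.1, -1.1, 5.9]
width: 0.0
```

```bash
python3 - <<'E'
from h import *
c=capture("side"); save("s1.png",c,(200,130,300,240),6)
c=capture("wrist"); save("w1.png",c)
E
```

```text
(no output)
```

View pics/w1.png

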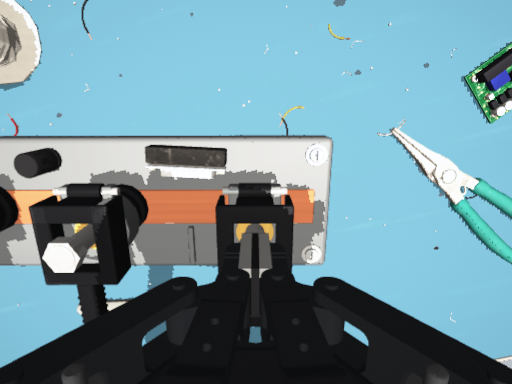

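The wrist view shows the closed fingertips on the right-hand bolt (about (256,245)), and the cap around them is still shut. The tip is down to 88 mm. I'll press a little more, then back off and measure the head height.

Emit:
drive_tool(
  motion=[
    [[0,0,0],[0,0,0.001],1],
    [[0,0,0],[0,0,0.002],1],
    [[0,0,0],[0,0,0.003],1],
    [[0,0,0],[0,0,0.003],1],
    [[0,0,0],[0,0,0.003],1],
  ],
)

```text
clock: 4.0
eef_pos: [0.5358, -0.1365, 0.0879]
eef_rot: [1.923, -2.484, 0.0]
wrist_force: [-7.6, 1.4, 20.7]
width: 0.001
```

Emit:
drive_tool(
  motion=[
    [[0,0,0],[0,0,-0.02],1],
    [[0,0,0],[0,0.03,-0.04],1],
    [[0,0,0],[0,0.06,-0.06],1],
    [[0,0,0],[0,0.09,-0.08],1],
    [[0,0,0],[0,0.12,-0.1],1],
  ],
)

```text
clock: 4.42
eef_pos: [0.4167, -0.1049, 0.1831]
eef_rot: [1.923, -2.482, -0.007]
wrist_force: [-0.5, 0.3, -0.1]
width: 0.001
```

```bash
python3 - <<'E'
from h import *
for n in("top","wrist"):
    c=capture(n); P=cloud(c); print(n, (P[...,2]>0.05).sum())
    for k,h in H.items():
        d=np.hypot(P[...,0]-h[0],P[...,1]-h[1]); m=(d<.006)&(P[...,2]>.06)&(P[...,2]<.11)
        print(k,m.sum(),np.median(P[m][:,2]).round(4) if m.any() else None)
    save(n+"2.png",c)
print(get_state()["eef_pos"])
E
```

```text
top 44795
L 41 0.0948
M 44 0.0947
R 41 0.0867
wrist 53534
L 50 0.0771
M 281 0.0964
R 259 0.0885
[ 0.41778807 -0.10540219  0.18725676]
```

View pics/wrist2.png

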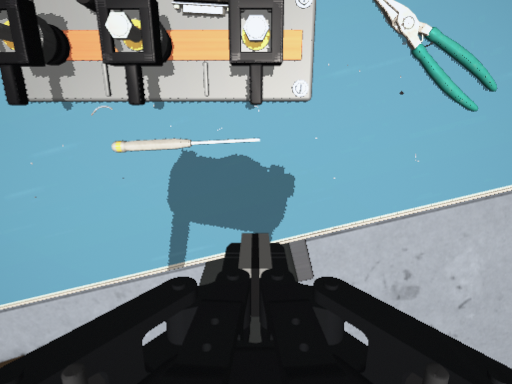

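The loose bolt is the right-hand one. Its head dropped 8 mm while the others stayed put, and its tab is at about (256,85) in the wrist view. Next I'll localise the tab and plan a 45° approach.

```bash
python3 - <<'E'
from h import *
P=cloud(capture("wrist")).reshape(-1,3)
q=P-H['R']; a=q@X; b=q@Y
m=(a<-.028)&(a>-.056)&(abs(b)<.015)&(P[:,2]>.078)&(P[:,2]<.09)
print(m.sum(),"tab x",a[m].min(),a[m].max(),"y",b[m].min(),b[m].max(),"z",np.median(P[m][:,2]))
m=(abs(a)<.012)&(abs(b)<.012)&(P[:,2]>.086)&(P[:,2]<.094);print("head",a[m].mean(),b[m].mean())
# slope of tab in y
for p in(45,):
    r=tool(p).as_matrix(); g=H['R']-.047*X+.076*Z
    t=g+.019*r[:,2]; print(t)
    go(t-.06*r[:,2],p)
E
```

```text
447 tab x -0.05240751511475753 -0.02812569377705611 y -0.006740897595988104 0.0034365146182115825 z 0.08216717424139308
head 1.4261071835657116e-05 -0.0018142329823876628
[ 0.50311066 -0.12630916  0.06256337]
turn [ 0.782 -0.    -0.001] shift [-0.0012 -0.0444  0.0806]
```

Emit:
drive_tool(
  motion=[
    [[0.12,0,0],[0,-0.005,0],0],
    [[0.24,0,0],[0,-0.01,0],0],
    [[0.36,0,0],[0,-0.015,0.01],0],
    [[0.48,0,0],[0,-0.02,0.02],0],
    [[0.6,0,0],[0,-0.025,0.03],0],
  ],
  newtons=40,
)

```text
clock: 4.98
eef_pos: [0.4435, -0.1122, 0.1525]
eef_rot: [-1.65, 2.132, -0.662]
wrist_force: [-0.4, -0.2, -0.6]
width: 0.707
```

Emit:
drive_tool(
  motion=[
    [[0.09,0,0],[0,0,0],0],
    [[0.182,0,0],[0,0,0],0],
    [[0.182,0,0],[0,0,0],0],
    [[0.182,0,0],[0,0,0],0],
    [[0.182,0,0],[0,0,0],0],
  ],
)

```text
clock: 5.4
eef_pos: [0.4467, -0.1129, 0.1534]
eef_rot: [-1.559, 2.014, -0.818]
wrist_force: [-0.0, -0.2, 0.7]
width: 1.003
```

```bash
python3 - <<'E'
from h import *
s=get_state(); print(s["clock"],s["qpos"].round(3),s["wrist_force"].round(2),s["width"])
r=tool(45).as_matrix(); t=H['R']-.047*X+.076*Z-.0015*Y+.019*r[:,2]
go(t-.06*r[:,2],45); go(t,45)
E
```

```text
5.4 [-0.528 -0.956  2.584  0.274  0.78   1.175] [-0.02 -0.24  0.69] 1.003381300512625
turn [ 0.013  0.001 -0.001] shift [0.0004 0.0226 0.0455]
turn [ 0.013  0.001 -0.001] shift [0.0005 0.0218 0.1055]
```

Emit:
drive_tool(
  motion=[
    [[0,0,0],[0,0.004,0.015],0],
    [[0,0,0],[0,0.012,0.03],0],
    [[0,0,0],[0,0.022,0.045],0],
    [[0,0,0],[0,0.022,0.045],0],
    [[0,0,0],[0,0.022,0.045],0],
  ],
)

```text
clock: 5.82
eef_pos: [0.4621, -0.1167, 0.1061]
eef_rot: [-1.559, 2.014, -0.817]
wrist_force: [0.4, 0.3, -0.2]
width: 0.998
```

```bash
python3 - <<'E'
from h import *
s=get_state(); print(s["clock"],s["qpos"].round(3),s["wrist_force"].round(2),s["width"])
r=tool(45).as_matrix(); t=H['R']-.047*X+.076*Z-.0015*Y+.019*r[:,2]
go(t,45)
E
```

```text
5.8167 [-0.512 -0.777  2.584  0.322  0.604  1.116] [ 0.4   0.29 -0.24] 0.9984653002326193
turn [ 0.013  0.001 -0.001] shift [0.0006 0.0002 0.0606]
```

Emit:
drive_tool(
  motion=[
    [[0.01,0,0],[0,0,0.02],0],
    [[0.01,0,0],[0,0,0.04],0],
    [[0.01,0,0],[0,0,0.055],0],
    [[0.01,0,0],[0.0005,0,0.06],0],
    [[0.01,0,0],[0.0005,0,0.06],0],
  ],
)

```text
clock: 6.23
eef_pos: [0.5024, -0.1276, 0.0633]
eef_rot: [-1.553, 2.006, -0.827]
wrist_force: [0.4, 0.0, 0.0]
width: 0.999
```

```bash
python3 - <<'E'
from h import *
s=get_state(); print(s["clock"],s["qpos"].round(3),s["wrist_force"].round(2),s["width"])
r=tool(45).as_matrix(); t=H['R']-.047*X+.076*Z-.0015*Y+.019*r[:,2]
go(t,45)
save("w3.png",capture("wrist")); save("s3.png",capture("side"),(190,120,320,240),5)
E
```

```text
6.2333 [-0.48  -0.463  2.497  0.456  0.373  0.98 ] [0.37 0.01 0.02] 0.9993618426440639
turn [ 0.002  0.001 -0.001] shift [0.0001 0.0002 0.0007]
```

View pics/w3.png

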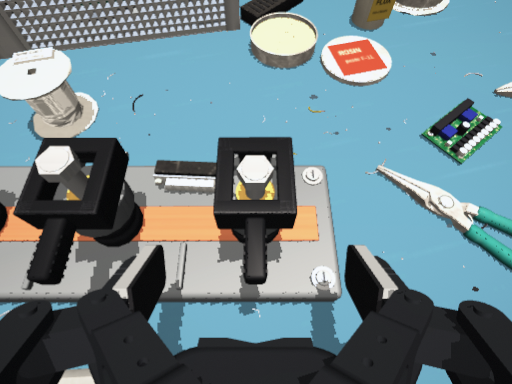

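View pics/s3.png

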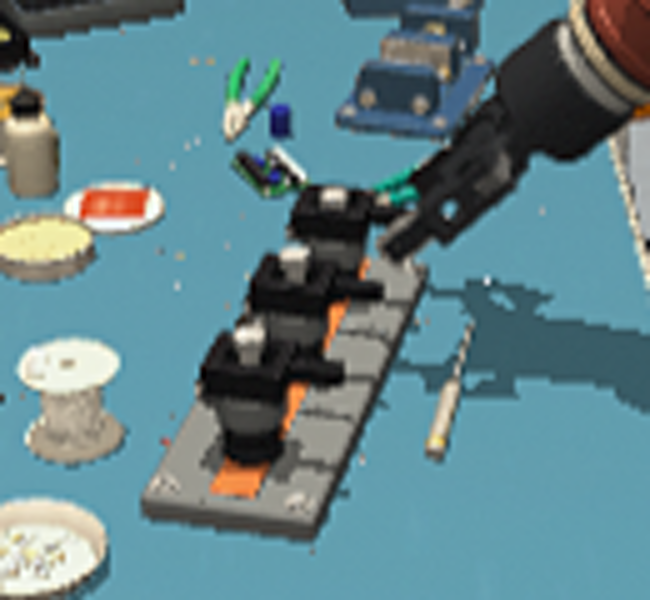

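The tab at (256,250) in the wrist view sits midway between the open pads (about (145,275) and (370,275)), and all caps are shut. Closing on it.

Emit:
drive_tool(
  motion=[
    [[0,0,0],[0,0,0],1],
    [[0,0,0],[0,0,0],1],
    [[0,0,0],[0,0,0],1],
    [[0,0,0],[0,0,0],1],
    [[0,0,0],[0,0,0],1],
  ],
  newtons=40,
)

```text
clock: 6.75
eef_pos: [0.5037, -0.1286, 0.0665]
eef_rot: [-1.55, 2.002, -0.835]
wrist_force: [-1.0, -0.7, -0.1]
width: 0.3
```

Emit:
drive_tool(
  motion=[
    [[0,0,0],[0,0,0],1],
    [[0,0,0],[0,0,0],1],
    [[0,0,0],[0,0,0],1],
    [[0,0,0],[0,0,0],1],
    [[0,0,0],[0,0,0],1],
  ],
)

```text
clock: 7.17
eef_pos: [0.5036, -0.1282, 0.066]
eef_rot: [-1.551, 2.003, -0.833]
wrist_force: [-3.8, 4.8, 4.2]
width: 0.108
```

```bash
python3 - <<'E'
from h import *
s=get_state(); print(s["clock"],s["wrist_force"].round(2),s["width"])
p0=s["eef_pos"]; r0=R.from_rotvec(s["eef_rot"]).as_matrix()
# hinge in tool frame; rotate about block Y through the hinge: tab -X -> +Z
h=H['R']+.025*X-.0015*Y+.064*Z
print("h rel tool",(r0.T@(h-p0)).round(4), "axis tool", (r0.T@Y).round(3))
for a in range(4,85,4):
    Q=R.from_rotvec(np.radians(a)*Y).as_matrix()
    if abs((Q@-X)[2]-np.sin(np.radians(a)))>1e-6: print("sign!")
    print(a,round(np.radians(a),3),(r0.T@(Q@(p0-h)+h-p0)).round(4))
E
```

```text
7.1667 [-3.82  4.82  4.24] 0.10792302744770171
h rel tool [-0.0002 -0.0392  0.0423] axis tool [-1.  0.  0.]
sign!
4 0.07 [-0.     -0.003  -0.0026]
sign!
8 0.14 [-0.     -0.0063 -0.005 ]
sign!
12 0.209 [-0.     -0.0096 -0.0072]
sign!
16 0.279 [-0.     -0.0132 -0.0092]
sign!
20 0.349 [-0.     -0.0168 -0.0108]
sign!
24 0.419 [-0.     -0.0206 -0.0123]
sign!
28 0.489 [-0.     -0.0244 -0.0134]
sign!
32 0.559 [-0.     -0.0283 -0.0143]
sign!
36 0.628 [-0.     -0.0323 -0.015 ]
sign!
40 0.698 [-0.     -0.0363 -0.0153]
sign!
44 0.768 [-0.     -0.0403 -0.0154]
sign!
48 0.838 [-0.     -0.0444 -0.0151]
sign!
52 0.908 [-0.     -0.0483 -0.0146]
sign!
56 0.977 [-0.     -0.0523 -0.0139]
sign!
60 1.047 [-0.     -0.0562 -0.0128]
sign!
64 1.117 [-0.     -0.06   -0.0115]
sign!
68 1.187 [-0.     -0.0637 -0.0099]
sign!
72 1.257 [-0.     -0.0672 -0.0081]
sign!
76 1.326 [-0.     -0.0707 -0.006 ]
sign!
80 1.396 [-0.     -0.074  -0.0037]
sign!
84 1.466 [-0.     -0.0771 -0.0011]
```

Gripped (opening about 9 mm). The hinge stays fixed in the tool frame, so I'll repeat the same 20° arc on each call.

Emit:
drive_tool(
  motion=[
    [[-0.07,0,0],[0,-0.003,-0.0026],1],
    [[-0.14,0,0],[0,-0.0063,-0.005],1],
    [[-0.209,0,0],[0,-0.0096,-0.0072],1],
    [[-0.279,0,0],[0,-0.0132,-0.0092],1],
    [[-0.349,0,0],[0,-0.0168,-0.0108],1],
  ],
  newtons=50,
)

```text
clock: 7.58
eef_pos: [0.5068, -0.1289, 0.085]
eef_rot: [-1.735, 2.241, -0.493]
wrist_force: [0.0, 2.5, 0.8]
width: 0.102
```

```bash
python3 - <<'E'
from h import *
s=get_state(); print(s["qpos"].round(3),s["wrist_force"].round(2),s["width"])
r=R.from_rotvec(s["eef_rot"]).as_matrix(); print(np.degrees(np.arctan2(-r[2,2],r[:,2]@X)),r[:,0]@Y)
h=H['R']+.025*X-.0015*Y+.064*Z; print((r.T@(h-s["eef_pos"])).round(4))
save("w4.png",capture("wrist"))
E
```

```text
[-0.432 -0.334  2.261  0.106  0.79   1.333] [0.02 2.49 0.75] 0.10223304438795032
65.14439353724136 -0.9997616756677307
[-0.0001 -0.0405  0.0419]
```

View pics/w4.png

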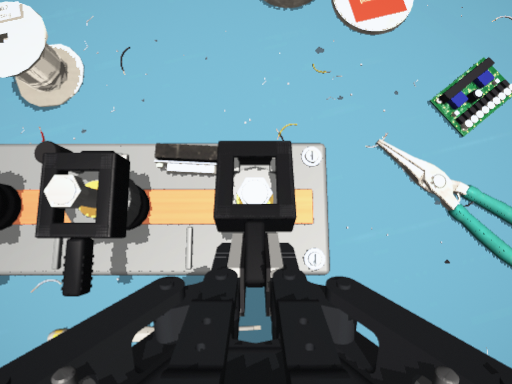

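The cap at (255,185) has turned with the tool: it keeps its position in the wrist frame while the block tilts. Continuing.

Emit:
drive_tool(
  motion=[
    [[-0.07,0,0],[0,-0.003,-0.0026],1],
    [[-0.14,0,0],[0,-0.0063,-0.005],1],
    [[-0.209,0,0],[0,-0.0096,-0.0072],1],
    [[-0.279,0,0],[0,-0.0132,-0.0092],1],
    [[-0.349,0,0],[0,-0.0168,-0.0108],1],
  ],
)

```text
clock: 8.05
eef_pos: [0.5171, -0.1315, 0.1022]
eef_rot: [-1.89, 2.441, -0.102]
wrist_force: [-2.3, 3.0, 1.8]
width: 0.108
```

Emit:
drive_tool(
  motion=[
    [[-0.07,0,0],[0,-0.003,-0.0026],1],
    [[-0.14,0,0],[0,-0.0063,-0.005],1],
    [[-0.209,0,0],[0,-0.0096,-0.0072],1],
    [[-0.279,0,0],[0,-0.0132,-0.0092],1],
    [[-0.349,0,0],[0,-0.0168,-0.0108],1],
  ],
)

```text
clock: 8.47
eef_pos: [0.5325, -0.1354, 0.1149]
eef_rot: [1.815, -2.344, -0.313]
wrist_force: [-3.1, 3.6, 3.5]
width: 0.103
```

```bash
python3 - <<'E'
from h import *
s=get_state(); print(s["qpos"].round(3),s["wrist_force"].round(2),s["width"])
r=R.from_rotvec(s["eef_rot"]).as_matrix(); print(np.degrees(np.arctan2(-r[2,2],r[:,2]@X)),r[:,0]@Y)
h=H['R']+.025*X-.0015*Y+.064*Z; print((r.T@(h-s["eef_pos"])).round(4))
E
```

```text
[-0.37   0.154  1.722 -0.029  1.529  1.459] [-3.14  3.58  3.55] 0.10309221490735875
105.1795456458228 -0.9997611698688155
[ 0.     -0.0402  0.0418]
```

Forces are low and joints well within range. One more arc to about 80°.

Emit:
drive_tool(
  motion=[
    [[-0.07,0,0],[0,-0.003,-0.0026],1],
    [[-0.14,0,0],[0,-0.0063,-0.005],1],
    [[-0.209,0,0],[0,-0.0096,-0.0072],1],
    [[-0.279,0,0],[0,-0.0132,-0.0092],1],
    [[-0.349,0,0],[0,-0.0168,-0.0108],1],
  ],
)

```text
clock: 8.88
eef_pos: [0.5511, -0.1403, 0.1213]
eef_rot: [1.645, -2.124, -0.675]
wrist_force: [-3.3, 3.2, 4.3]
width: 0.103
```

Emit:
drive_tool(
  motion=[
    [[0,0,0],[0,0,0],1],
    [[0,0,0],[0,0,0],1],
    [[0,0,0],[0,0,0],1],
    [[0,0,0],[0,0,0],1],
    [[0,0,0],[0,0,0],1],
  ],
)

```text
clock: 9.3
eef_pos: [0.551, -0.1402, 0.1213]
eef_rot: [1.647, -2.127, -0.671]
wrist_force: [-2.7, 3.7, 4.1]
width: 0.1
```

```bash
python3 - <<'E'
from h import *
s=get_state(); print(s["qpos"].round(3),s["wrist_force"].round(2),s["width"])
save("w5.png",capture("wrist")); save("s5.png",capture("side"),(190,100,320,220),5)
E
```

```text
[-0.353  0.419  1.462 -0.058  1.868  1.472] [-2.71  3.71  4.11] 0.10011767748691544
```

View pics/s5.png

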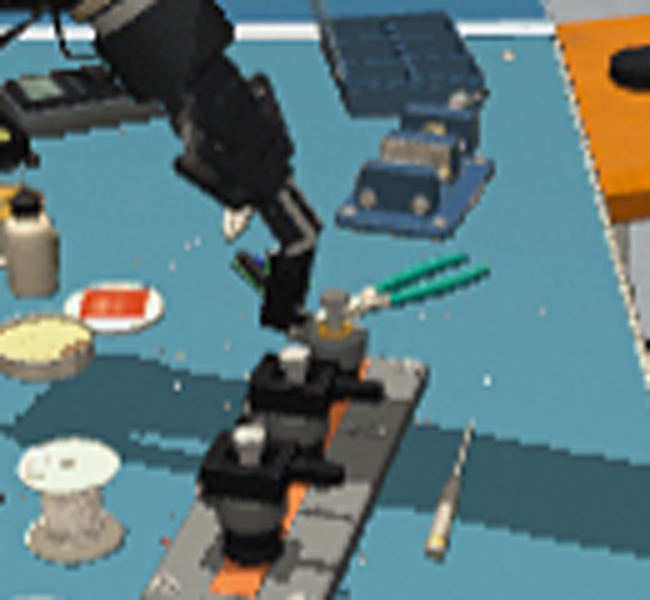

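View pics/w5.png

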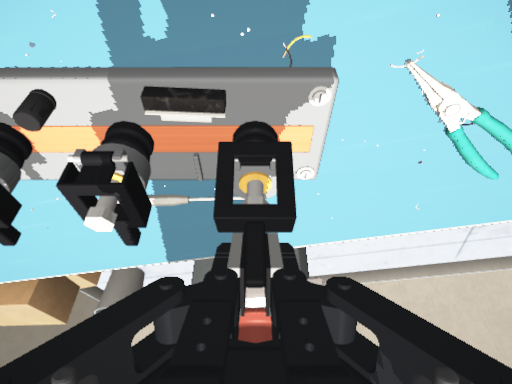

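The side view shows the far cap standing upright at (285,285) with its bolt bare at (335,305), and the other two caps shut. In the wrist view the tab is still between the pads at (256,250), and the bystanders have not moved. Handing in.

```bash
python3 -c "
from station import close_job; print(close_job())"
```

```text
the job is handed in; nothing more can be done
None
```

The loose bolt was the right-hand one (smallest y). It was the first I tapped, so I did not tap the other two. Its cap is lifted to about 80°, and I handed the job in at about 9.4 s with the gripper still holding it open by the tab.

- **Loose bolt:** under the tap it slid from about 96 mm to a firm stop at 88 mm. It stayed down once the tool was off: the wrist camera read 88.5 mm and the top camera 86.7 mm. The middle head read 96.4 mm in the wrist camera and both other heads about 94.8 mm in the top camera. The wrist camera's 77 mm for the left head came from a head at the edge of the picture, so I discounted it.
- **Cap:** the 80° comes from how far the tool turned. I did not measure the hinge itself, but the last pictures show the cap upright with its bolt bare.
- **Rest of the scene:** the other two caps are shut. The capacitor, connector and screwdriver looked unmoved in the last pictures, but the heatsink was outside those views.
- **Forces and joints:** the highest wrist force I read was about 22 N during the tap, and about 6 N at the end of the hold. During the approach the elbow read 2.584 rad against a stated limit of 2.58. I took that as rounding, and the controller raised no complaint.

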